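# Slide the polarising filter off the bench end and fit it in the strain viewer

## Task

Fit the polarising filter plate into the filter slot on top of the strain viewer. It is too thin to be picked off the steel, so slide it under light fingertip pressure over the right-hand end of the bench until about a third of its length overhangs, then take it by the overhanging end, lift it, and push it in under the sprung leaf until you feel it come fully home against the slot's adjustable stop; then let go. It is glass: press it on the bench with no more than 30 newtons and push it into the slot with no more than 16, do not let it fall, and leave the two paddles and the graphite block where they lie.

Things in the scene. Friction and masses are not known exactly. Their poses are not given: they have to be found in the camera images.
- filter_plate: filter plate: near-black glass in a thin bright frame, 108 mm long (own x), 51 wide (own y), 3 thick, about 45 g; ends and faces alike. Origin: centre of the underside, z up. Starts wholly on the bench, length within 0.22 rad of world y. Lies flat with up to 54 mm over the bench end unless pressed there. Friction on steel about 0.3, on fingertips more. A tip landing faster than 5 mm/s jolts it
- bench_end (a point): point on the top edge (z = 0) of the bench's right-hand end: a straight edge along world x, from x = 0.35 to 1.02, at the y of this point; the bench lies to its left (+y). Its board is 30 mm thick; beyond the end there is free air
- strain_viewer: strain viewer, fixed: grey light box 45 mm high, own x -40 to +84, own y +-46 mm; origin on the underside, z up. The filter slot lies on its top (z = 45 mm), open to own -x; own +x (the way in) is within 0.3 rad of world +y. A dark steel stop bar with a brass thumbscrew ends the slot, set anywhere from own x = +12 to +38 mm; its place is not reported. Behind it a post with a black head, 0.21 m high
- slot_mouth (a point): centre of the slot's mouth on the box's front face, at floor height (own x = -40, z = 45 mm of the viewer). The slot is 53.5 mm wide between rails 9 mm high, which flare to about 66 mm over the first 14 mm; the sill is bevelled down 5 mm over the first 10 mm. Lips leave 5 mm of height from x = +2 mm on, sloping up to 9 mm at x = -10 mm; a bridge above is 61 mm over the bench
- graphite_paddle: bystander: black graphite paddle on a brown wooden handle, 174x34x23 mm, lying flat; origin centre of its underside
- marver_block: bystander: square black graphite block, 50x50x18 mm; origin centre of its underside
- brass_paddle: bystander: brass paddle with a thick light wooden handle, 138x42x25 mm, lying flat; origin centre of its underside
- leaf_nose (a point): slot floor under the nose of the brass leaf spring (own x = +6 mm of the viewer). From about 8 mm before it the plate lifts the leaf, which takes about 1 to 4 N of push, and then holds it by friction. With its leading end on the stop (6 to 32 mm past this point) the plate is home and its last 30 to 56 mm stand out of the mouth in free air
Mind the look-alikes: they are no part of the job. Of the things like the filter_plate, leave any that is green; of the rest the larger one is meant.

How it is judged:
On the way, in this order (a step that is already met when the one before it is completed fails the run):
1. the filter lies flat on the bench with at least 24 mm of its length beyond the right-hand end (world y of filter_plate below -0.33 m and height (world z) of filter_plate between -0.003 and 0.003 m and angle between filter_plate's own z axis and vertical below 0.06 rad), for 0.3 s.
2. the filter is held in the fingers, lifted more than 25 mm above the bench (height (world z) of filter_plate above 0.025 m and contact force between the fingers and filter_plate above 0.5 N), for 0.2 s.
At the end, for the whole second after the job is handed in: The filter lies flat and at rest in the viewer's slot, its leading end within 1.7 mm of the stop, its centre within 3 mm of the slot's middle line, in line within 0.05 rad, and it has been let go (x of filter_plate in the frame of end_stop between -0.0557 and -0.0523 m and y of filter_plate in the frame of strain_viewer between -0.003 and 0.003 m and z of filter_plate in the frame of strain_viewer between 0.042 and 0.048 m and angle between the x axis of filter_plate and the x axis of strain_viewer, either way round below 0.05 rad and angle between filter_plate's own z axis and vertical below 0.05 rad and linear speed of filter_plate below 0.01 m/s); the robot touches nothing.
It fails at once if the filter is pressed on the bench with more than 30 N (contact force between filter_plate and bench_c0 above 30 N).
It fails at once if the filter is forced against the viewer or its stop with more than 16 N (contact force between filter_plate and strain_viewer above 16 N or contact force between filter_plate and end_stop above 16 N).
It fails at once if the filter has fallen off the bench (height (world z) of filter_plate below -0.06 m).
It fails at once if the graphite block or one of the two paddles has been moved by more than 15 mm (distance of any of graphite_paddle, marver_block, brass_paddle from where it was at the start of the episode above 0.015 m).
It also fails if it takes over 72 s, if anything falls off the work surface, if the arm or the gripper's body presses on something with over 40 N, if the wrist force passes 120 N, or if a joint passes its speed limit or range.

## Robot

A 7-joint arm with a two-finger parallel gripper is mounted at the origin on a cart in front of the work surface, level with it; the furniture and walls round the work are solid. World frame = base frame: x ahead of the robot, y to its left, z up, the work surface at z = 0. Lengths are in m, angles in rad, forces in N, time in s.
With the tool pointing down it reaches from about 0.425 to 0.875 m from the base axis. Payload 4.7 kg.
Tool frame: the origin (TCP) lies midway between the tips of the shut fingers; the grasp point (between the pads) lies 19 mm behind it; z points along the fingers, y is the line along which they close (so a half turn about z gives the same grasp; the last joint's range is limited). The gripper opens to 85 mm and grips with 20 to 120 N. Pads are 22 mm wide; open, the fingers measure 114 mm over their backs; the gripper's body (76 mm by 85 mm) begins 54 mm behind the grasp point. The pads swing forward as they close: fully open they stand 13 mm farther back than shut.
Start: joints at [-1.253, 0.321, -0.07, 1.45, 0.023, 1.371, -0.057], TCP at [0.194, 0.62, 0.231] pointing down, gripper open.
Joint ranges: [-2.86, 2.86], [-0.3, 2.09], [-1.38, 1.24], [0.06, 2.45], [-1.56, 4.7], [0.09, 2.05], [-2.69, 2.69]. Speed limits (rad/s): [2.57, 2.57, 3.14, 3.14, 3.14, 3.14, 3.14].

## Interface

Orientations are given as a unit quaternion [w, x, y, z].
In Python, from rig import robot gives the robot as it stands.
- The arm moves only by the tool move_arm, never from a script. Its argument "increments" is a list of rows, each a list of 2 entries, a list of its own where there are three numbers: the shift along the tool's x, y, z normalised to -1 to 1, where 1 is 200 mm, then the turn about the tool's z normalised to -1 to 1, where 1 is 30 degrees. In form: [[[tx, ty, tz], twist], ...]. A call has 1 to 12 rows; each row is the pose to reach, as a shift and turn from the pose commanded when the call began, along the tool's axes at that moment; what a row does not reach only later rows make up. A row lasts 1/8 s, in which the tool goes at most 62.5 mm and 10.7 degrees, less where a joint would pass 70% of its speed; a pose out of reach is approached as far as the arm can. A call with a number of a shift or a turn outside -1 to 1 is refused whole. A call with a gripper value outside its range is refused whole. "hand" is the closure in counts, from 0 (fully open) to 255 (shut), set as the call begins (left out, the last holds). The fingers move at their own pace and stop on an object; "grip_force" is the grip in N (left out, the last holds). Time passes only in rows, so rows that repeat a pose let the fingers close. It gives the time, the measured TCP pose, the force, the opening and the grip force at its end, in the units of the state.
- robot.state(): the state, without advancing time (a new reading comes with each control period).
- robot.grab_frame(name): name is "scene" or "top" or "wrist"; returns a dict with "image" (400x640x3 uint8, blue, green, red), "depth" (400x640 float32, m along the optical axis (not along the pixel's ray), 0 where there is no reading), "fx", "fy", "cx", "cy" (pixels), "extrinsics" (4x4, takes a point from camera to world coordinates). Camera axes: x right, y up, looking along -z (the intrinsics and any distortion apply to the point x, -y, -z); pixel columns grow to the right and rows downward; lengths in m; the calibration is good to about 2 mm. A picture is of the moment at which its call begins.
- robot.close_job(): hands the job in; it is judged then, once.
The state is a dict: "time": time; "joint_positions": joint angles; "qd": joint speeds; "effort": joint torques, N m; "eef_pos": TCP position; "eef_rot": TCP orientation; "force": force on the tool from outside, world axes, zero at the start; "moment": the same for the moment, N m; "width": finger opening in m; "grip_force": force on a finger pad.
Only numpy, scipy, OpenCV 4.12 (cv2) and the standard library are available. Lean on these libraries where they do the work, as an engineer would, in place of code of your own. Each camera call takes 0.05 s, during which the arm holds its last target. There are 200 camera calls.

## Working session

There is one attempt and no reset: what is moved stays moved. The work goes in short steps, Python scripts to look and compute and a tool call to move; the robot and the scene stay as the last step left them, time stands still between calls to the robot, and variables do not carry over. Pictures are saved under pics/ and viewed, at most 10 in all, crops included, and the job is handed in when it is done.

Besides the shell and the picture viewer there is one more tool, called as name(argument=value, ...) on one line, values as JSON. move_arm: Moves the arm, as the interface text tells. Scaled input: -1 to 1 covers 200 mm each way for a shift and 30 degrees each way for a turn. Its arguments: {"type":"object","properties":{"increments":{"type":"array","items":{"type":"array"}},"hand":{"type":"number"},"grip_force":{"type":"number"}},"required":["increments"]}

```bash
mkdir -p pics; ls; cat > h.py <<'E'
import numpy as np, cv2
from rig import robot
def grab(n):
    f=robot.grab_frame(n); return f
def px2w(f,u,v,z=None,d=None):
    E=np.array(f["extrinsics"]); r=np.array([(u-f["cx"])/f["fx"],-(v-f["cy"])/f["fy"],-1.])
    R=E[:3,:3]@r
    if z is not None: s=(z-E[2,3])/R[2]
    else: s=d if d is not None else f["depth"][int(round(v)),int(round(u))]
    return E[:3,3]+s*R
def w2px(f,p):
    E=np.array(f["extrinsics"]); c=E[:3,:3].T@(np.array(p)-E[:3,3]); 
    return f["cx"]+f["fx"]*c[0]/-c[2], f["cy"]-f["fy"]*c[1]/-c[2]
def crop(f,n,u0,v0,u1,v1,s):
    cv2.imwrite(n,cv2.resize(f["image"][v0:v1,u0:u1],None,fx=s,fy=s,interpolation=cv2.INTER_CUBIC))
E
python3 - <<'E'
from h import *
import pickle
s=robot.state(); print({k:np.round(v,3) for k,v in s.items()})
F={n:grab(n) for n in("top","scene","wrist")}
pickle.dump(F,open("f0.pkl","wb"))
for n,f in F.items(): print(n,f["fx"],f["cx"],f["cy"],np.round(f["extrinsics"],3).tolist(),[k for k in f])
cv2.imwrite("pics/a.png",F["top"]["image"]); cv2.imwrite("pics/b.png",F["scene"]["image"])
E
```

```text
pics
{'time': np.float64(0.0), 'joint_positions': array([-1.253,  0.322, -0.07 ,  1.452,  0.023,  1.371, -0.057]), 'qd': array([-0.   , -0.001,  0.   ,  0.   ,  0.001,  0.   , -0.001]), 'effort': array([-0.0000e+00, -4.9356e+01, -3.8200e-01, -3.1434e+01,  1.3000e-02,
        1.1000e-02, -0.0000e+00]), 'eef_pos': array([0.194, 0.62 , 0.23 ]), 'eef_rot': array([-0.   ,  0.151,  0.988, -0.001]), 'force': array([ 0.115,  0.588, -0.041]), 'moment': array([-0.023, -0.007,  0.01 ]), 'grip_force': np.float64(0.0), 'width': np.float64(0.085)}
top 479.8107833570246 325.9829278960678 198.3911545570156 [[0.002, 0.982, -0.186, 0.358], [-1.0, 0.005, 0.02, -0.125], [0.02, 0.186, 0.982, 1.17], [0.0, 0.0, 0.0, 1.0]] ['image', 'depth', 'fx', 'fy', 'cx', 'cy', 'extrinsics']
scene 387.1519916783983 320.55851273172095 198.45369376856502 [[0.47, 0.434, -0.769, -0.053], [-0.882, 0.248, -0.4, -0.47], [0.017, 0.866, 0.499, 0.505], [0.0, 0.0, 0.0, 1.0]] ['image', 'depth', 'fx', 'fy', 'cx', 'cy', 'extrinsics']
wrist 289.67538454844833 316.7814908443599 198.9920894302565 [[0.3, -0.914, -0.274, 0.125], [0.954, 0.286, 0.088, 0.64], [-0.002, -0.288, 0.958, 0.374], [0.0, 0.0, 0.0, 1.0]] ['image', 'depth', 'fx', 'fy', 'cx', 'cy', 'extrinsics']
```

View pics/a.png

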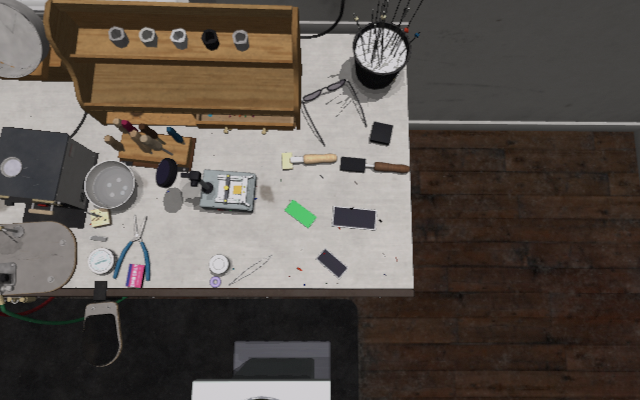

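View pics/b.png

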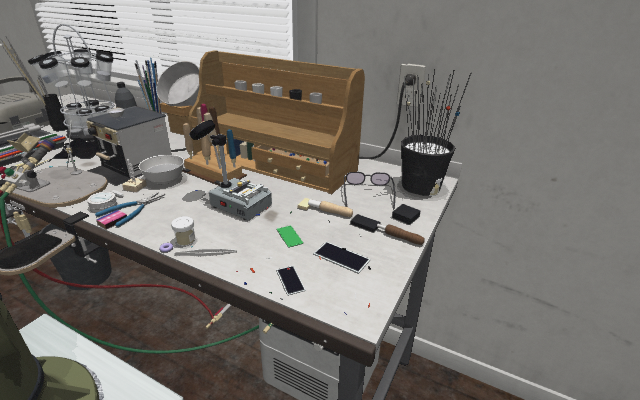

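Filter candidates in the top view are a large dark plate at (354,218), a small dark one at (332,263) and a green one at (300,213). By the description I choose (354,218). The viewer is at about (228,190) and the bench end at column 412. I'll check with a close crop.

```bash
python3 - <<'E'
from h import *
import pickle
F=pickle.load(open("f0.pkl","rb")); f=F["top"]
crop(f,"pics/c.png",180,155,420,275,3.3)
def blob(f,box,thr=90):
    u0,v0,u1,v1=box; g=f["image"][v0:v1,u0:u1].max(2); m=(g<thr).astype(np.uint8)
    c=max(cv2.findContours(m,0,2)[0],key=cv2.contourArea); r=cv2.minAreaRect(c); return cv2.boxPoints(r)+[u0,v0]
for n,box in(("top",(325,200,385,236)),("scene",(308,235,375,277))):
    f=F[n]
    b=blob(f,box); P=np.array([px2w(f,*q,z=0.003) for q in b]); print(n,b.round(1).tolist(),P.round(4).tolist(),P.mean(0).round(4),[np.linalg.norm(P[i]-P[i-1]).round(4) for i in range(4)])
f=F["top"]
for v in (120,180,220,260):
    print(v,[ (u,f["depth"][v,u].round(3), f["image"][v,u].tolist()) for u in range(407,418)][::2])
    r=f["depth"][v,400:425]; j=np.argmax(np.diff(r)); print(400+j, px2w(f,400+j+.5,v,z=0))
E
```

```text
top [[333.0, 224.0], [334.9, 206.2], [375.1, 210.5], [373.2, 228.3]] [[0.5155, -0.1659, 0.003], [0.5599, -0.1707, 0.003], [0.5497, -0.2699, 0.003], [0.5053, -0.2645, 0.003]] [ 0.5326 -0.2178  0.003 ] [np.float64(0.099), np.float64(0.0447), np.float64(0.0998), np.float64(0.0447)]
scene [[315.7, 252.6], [321.9, 238.1], [367.6, 257.7], [361.4, 272.2]] [[0.5149, -0.1658, 0.003], [0.5668, -0.1531, 0.003], [0.5524, -0.267, 0.003], [0.5045, -0.2733, 0.003]] [ 0.5347 -0.2148  0.003 ] [np.float64(0.108), np.float64(0.0534), np.float64(0.1148), np.float64(0.0483)]
120 [(407, np.float32(1.233), [185, 186, 191]), (409, np.float32(1.96), [122, 125, 127]), (411, np.float32(1.975), [121, 123, 126]), (413, np.float32(1.975), [121, 123, 125]), (415, np.float32(1.974), [122, 124, 126]), (417, np.float32(1.973), [122, 123, 126])]
407 [ 0.78614473 -0.35779189  0.        ]
180 [(407, np.float32(1.203), [190, 193, 197]), (409, np.float32(1.204), [170, 173, 177]), (411, np.float32(2.006), [27, 33, 44]), (413, np.float32(2.01), [31, 35, 46]), (415, np.float32(2.011), [33, 39, 48]), (417, np.float32(2.016), [29, 33, 45])]
409 [ 0.62804675 -0.35807393  0.        ]
220 [(407, np.float32(1.185), [182, 186, 189]), (409, np.float32(1.182), [183, 188, 191]), (411, np.float32(1.981), [139, 142, 146]), (413, np.float32(1.985), [26, 35, 50]), (415, np.float32(1.985), [33, 37, 47]), (417, np.float32(1.975), [34, 40, 49])]
410 [ 0.52677456 -0.35742837  0.        ]
260 [(407, np.float32(1.167), [188, 192, 197]), (409, np.float32(1.172), [186, 189, 193]), (411, np.float32(1.164), [186, 189, 194]), (413, np.float32(1.939), [31, 38, 51]), (415, np.float32(0.0), [29, 37, 53]), (417, np.float32(1.938), [31, 38, 53])]
415 [ 0.42865936 -0.36656573  0.        ]
```

View pics/c.png

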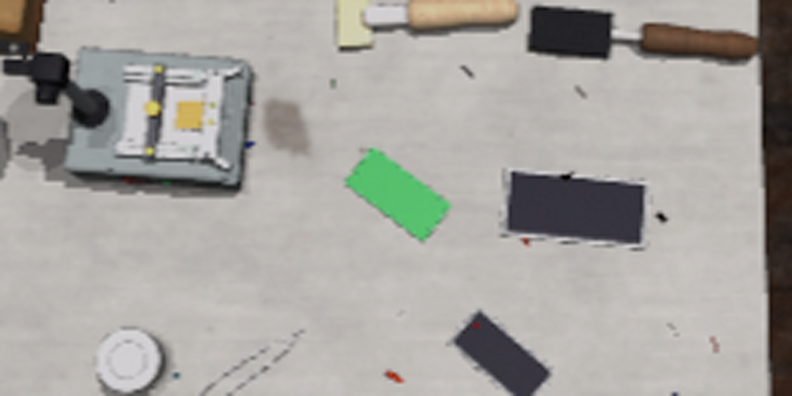

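The crop confirms that the chosen plate is framed, is the largest and is not green. The bench end is at y≈-0.357. Next I'll check path heights, the viewer and the post.

```bash
cat >> h.py <<'E'
def cloud(f):
    v,u=np.mgrid[0:400,0:640]; d=f["depth"]; E=np.array(f["extrinsics"])
    r=np.stack([(u-f["cx"])/f["fx"]*d,-(v-f["cy"])/f["fy"]*d,-d],-1)
    return r@E[:3,:3].T+E[:3,3]
def axes():
    s=robot.state(); w,x,y,z=s["eef_rot"]
    from scipy.spatial.transform import Rotation as R
    return s,R.from_quat([x,y,z,w]).as_matrix()
def go(tgt,yaw=None):
    s,R=axes(); t=R.T@(np.array(tgt)-s["eef_pos"])/0.2
    a=np.degrees(np.arctan2(R[1,0],R[0,0])); tw=0 if yaw is None else -((yaw-a+180)%360-180)/30
    print("t",round(float(s["time"]),2),"pos",np.round(s["eef_pos"],4),"yaw",round(a,2),"F",np.round(s["force"],1),"w",np.round(s["width"],4),"-> shift",np.round(t,4),"twist",round(tw,3))
E
python3 - <<'E'
from h import *
import pickle
F=pickle.load(open("f0.pkl","rb"))
for n in("top","scene"):
    f=F[n];P=cloud(f); ok=f["depth"]>0
    for (x0,y0),(x1,y1) in (((.194,.62),(.3,.48)),((.3,.48),(.42,.3)),((.42,.3),(.46,.1)),((.46,.1),(.53,-.2))):
        a=np.array([x0,y0]);b=np.array([x1,y1]);q=P[...,:2]-a;t=np.clip((q@(b-a))/((b-a)@(b-a)),0,1)
        m=(np.linalg.norm(q-t[...,None]*(b-a),axis=-1)<.12)&ok&(P[...,2]<.6); i=np.argmax(np.where(m,P[...,2],-9)); print(n,P.reshape(-1,3)[i].round(3))
    m=ok&(P[...,2]>.1)&(P[...,2]<.3)&(abs(P[...,0]-.6)<.12)&(abs(P[...,1]-.12)<.15)
    for z in np.arange(.1,.27,.02):
        k=m&(abs(P[...,2]-z-.01)<.01)
        if k.any(): print(n,round(z,2),P[k].min(0).round(3),P[k].max(0).round(3),k.sum())
f=F["top"]
c=lambda u,v:(180+u/3.3,155+v/3.3)
for q in((80,48),(250,62),(240,187),(68,175)): print("box top",px2w(f,*c(*q),z=.045).round(3))
for q in((128,66),(240,66),(226,166),(118,155)): print("slot",px2w(f,*c(*q),z=.054).round(3))
go((.3,.48,.25),136.5)
E
```

```text
top [0.375 0.576 0.065]
top [0.375 0.573 0.062]
top [0.574 0.136 0.173]
top [0.574 0.136 0.173]
top 0.1 [0.59 0.13 0.1 ] [0.714 0.269 0.12 ] 47
top 0.12 [0.59 0.13 0.12] [0.714 0.27  0.14 ] 118
top 0.14 [0.593 0.125 0.14 ] [0.713 0.27  0.16 ] 120
top 0.16 [0.568 0.124 0.16 ] [0.701 0.248 0.18 ] 363
top 0.18 [0.568 0.133 0.18 ] [0.702 0.252 0.2  ] 474
top 0.2 [0.581 0.169 0.2  ] [0.7   0.25  0.207] 114
scene [0.346 0.602 0.084]
scene [0.343 0.589 0.083]
scene [0.573 0.137 0.176]
scene [0.573 0.137 0.176]
scene 0.1 [0.587 0.129 0.1  ] [0.714 0.27  0.12 ] 101
scene 0.12 [0.587 0.129 0.12 ] [0.71  0.268 0.14 ] 117
scene 0.14 [0.574 0.124 0.14 ] [0.708 0.241 0.16 ] 113
scene 0.16 [0.565 0.123 0.16 ] [0.701 0.248 0.18 ] 294
scene 0.18 [0.565 0.165 0.18 ] [0.699 0.249 0.2  ] 259
scene 0.2 [0.575 0.169 0.2  ] [0.696 0.246 0.205] 50
box top [0.64  0.145 0.045]
box top [0.631 0.021 0.045]
box top [0.538 0.026 0.045]
box top [0.547 0.149 0.045]
slot [0.625 0.108 0.054]
slot [0.625 0.027 0.054]
slot [0.552 0.035 0.054]
slot [0.56  0.112 0.054]
t 0.15 pos [0.1944 0.6198 0.2305] yaw 162.6 F [ 0.2 -0.2  0.3] w 0.0851 -> shift [-0.7131 -0.5093 -0.0969] twist 0.87
```

move_arm(increments=[[[-0.24,-0.17,-0.04],0.3],[[-0.48,-0.34,-0.08],0.6],[[-0.71,-0.51,-0.12],0.87],[[-0.71,-0.51,-0.12],0.87]], hand=255, grip_force=30)

```text
time: 0.65
eef_pos: [0.3044, 0.4763, 0.2565]
eef_rot: [0.001, 0.375, 0.927, 0.001]
force: [-0.5, 1.1, 0.2]
width: 0.0122
grip_force: 0.0
```

```bash
python3 -c "
from h import *
go((.42,.32,.26),110.3)"
```

```text
t 0.65 pos [0.3044 0.4763 0.2565] yaw 135.92 F [-0.5  1.1  0.2] w 0.0122 -> shift [-0.9589 -0.1595 -0.0161] twist 0.854
```

move_arm(increments=[[[-0.3,-0.05,0],0.3],[[-0.6,-0.1,0],0.58],[[-0.96,-0.16,0],0.86],[[-0.96,-0.16,0],0.86]])

```text
time: 1.15
eef_pos: [0.4195, 0.3211, 0.2553]
eef_rot: [0.001, 0.572, 0.821, -0.0]
force: [0.1, 0.8, -0.8]
width: -0.0001
grip_force: 0.0
```

```bash
python3 -c "
from h import *
go((.46,.14,.26),84)"
```

```text
t 1.15 pos [0.4195 0.3211 0.2553] yaw 110.28 F [ 0.1  0.8 -0.8] w -0.0001 -> shift [-0.9198 -0.1239 -0.0222] twist 0.876
```

move_arm(increments=[[[-0.3,-0.04,0],0.3],[[-0.6,-0.08,0],0.58],[[-0.92,-0.12,-0.05],0.87],[[-0.92,-0.12,-0.05],0.87]])

```text
time: 1.65
eef_pos: [0.4606, 0.1409, 0.2663]
eef_rot: [0.0, 0.742, 0.671, 0.001]
force: [-1.3, 1.3, 0.1]
width: -0.0002
grip_force: 0.0
```

```bash
python3 -c "
from h import *
go((.58,.06,.27),84)"
```

```text
t 1.65 pos [0.4606 0.1409 0.2663] yaw 84.24 F [-1.3  1.3  0.1] w -0.0002 -> shift [-0.3423  0.6345 -0.0177] twist 0.008
```

move_arm(increments=[[[-0.17,0.3,-0.02],0],[[-0.34,0.63,-0.02],0],[[-0.34,0.63,-0.02],0],[[-0.34,0.63,-0.02],0],[[-0.34,0.63,-0.02],0]])

```text
time: 2.28
eef_pos: [0.5772, 0.0675, 0.2689]
eef_rot: [-0.001, 0.738, 0.674, -0.0]
force: [0.6, 0.3, 0.4]
width: 0.0
grip_force: 0.0
```

```bash
python3 - <<'E'
from h import *
import pickle
f=grab("wrist"); pickle.dump(f,open("w1.pkl","wb"))
print([np.round(w2px(f,p),0) for p in((.64,.147,.045),(.63,.02,.045),(.54,.02,.045),(.55,.147,.045))])
cv2.imwrite("pics/d.png",f["image"])
go((.55,-.12,.25))
E
```

```text
[array([363., 101.]), array([360., 202.]), array([292., 208.]), array([288., 108.])]
t 2.33 pos [0.5772 0.0673 0.2692] yaw 84.81 F [0.5 0.6 0.4] w -0.0 -> shift [-0.9453 -0.0508  0.0948] twist 0
```

View pics/d.png

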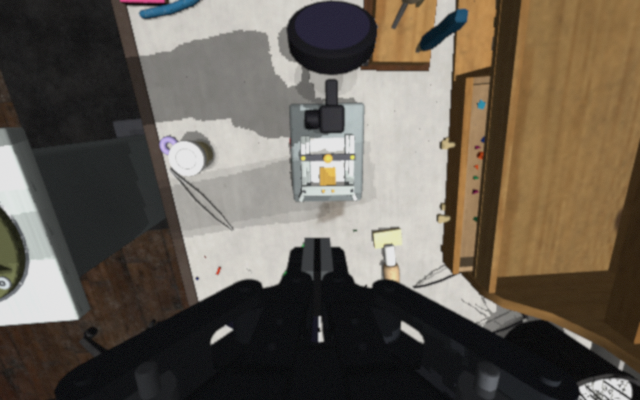

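The view shows the slot at (328,170), open downwards, with the stop bar at row 157, the gold leaf at (327,176) and the rail flares at (304,196) and (352,196). I'll enlarge it.

```bash
python3 - <<'E'
from h import *
import pickle
f=pickle.load(open("w1.pkl","rb")); crop(f,"pics/e.png",283,128,373,213,7)
E
```

```text
(no output)
```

View pics/e.png

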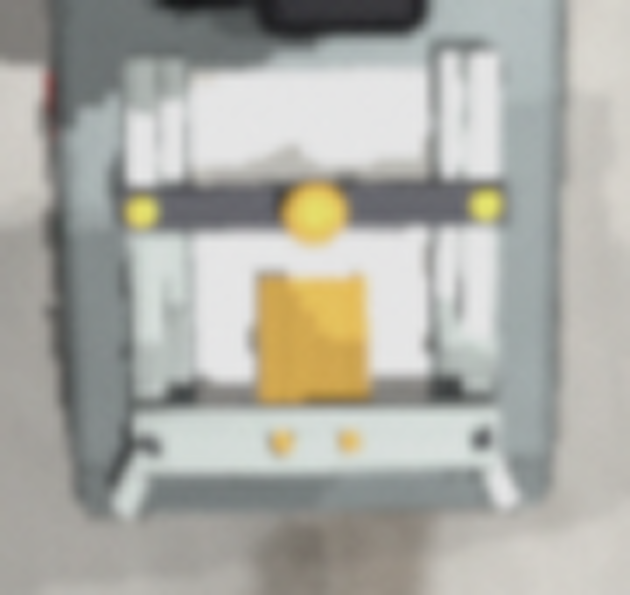

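move_arm(increments=[[[-0.3,-0.02,0],0],[[-0.6,-0.04,0.05],0],[[-0.95,-0.05,0.1],0],[[-0.95,-0.05,0.1],0],[[-0.95,-0.05,0.1],0]])

```text
time: 2.95
eef_pos: [0.5502, -0.1222, 0.2496]
eef_rot: [-0.0, 0.739, 0.673, 0.001]
force: [-1.0, 0.4, 0.0]
width: 0.0002
grip_force: 0.0
```

```bash
python3 - <<'E'
from h import *
import pickle
f=grab("wrist"); pickle.dump(f,open("w2.pkl","wb"))
q=[w2px(f,p) for p in((.565,-.165,.003),(.55,-.275,.003),(.50,-.275,.003),(.515,-.165,.003))];print(np.round(q))
g=f["image"]; crop(f,"pics/g.png",230,80,430,230,4)
E
```

```text
[[330. 196.]
 [326. 267.]
 [293. 270.]
 [294. 200.]]
```

```bash
python3 - <<'E'
from h import *
import pickle
f=pickle.load(open("w1.pkl","rb")); c=lambda u,v:(283+(u+.5)/7-.5,128+(v+.5)/7-.5)
def P(u,v,z): return px2w(f,*c(u,v),z=z)
for n,l,r,z in(("bar",(141,212),(486,205),.056),("flare",(125,510),(508,497),.054),("far",(125,60),(500,48),.054),("bridge",(133,440),(500,435),.061),("front",(85,515),(548,500),.045)):
    a,b=P(*l,z),P(*r,z); print(n,a.round(4),b.round(4),((a+b)/2).round(4),np.linalg.norm(a-b).round(4), "perp yaw",np.degrees(np.arctan2(*(b-a)[:2])).round(2))
D=cloud(f); 
for q in ((313,440),(313,300),(230,320),(150,320),(313,100),(60,300),(220,205),(316,210)):
    u,v=c(*q); print(q,D[int(round(v)),int(round(u))].round(4))
go((.534,-.209,.02),84)
E
```

```text
bar [0.5615 0.0866 0.056 ] [0.622  0.0824 0.056 ] [0.5918 0.0845 0.056 ] 0.0607 perp yaw 94.03
flare [0.5527 0.0318 0.054 ] [0.6232 0.0279 0.054 ] [0.588  0.0298 0.054 ] 0.0707 perp yaw 93.15
far [0.5614 0.1128 0.054 ] [0.6262 0.109  0.054 ] [0.5938 0.1109 0.054 ] 0.0649 perp yaw 93.41
bridge [0.5561 0.0468 0.061 ] [0.6217 0.0418 0.061 ] [0.5889 0.0443 0.061 ] 0.0657 perp yaw 94.38
front [0.5442 0.0288 0.045 ] [0.6317 0.0238 0.045 ] [0.588  0.0263 0.045 ] 0.0876 perp yaw 93.24
(313, 440) [0.588  0.044  0.0592]
(313, 300) [0.5902 0.0676 0.05  ]
(230, 320) [0.5745 0.0642 0.0453]
(150, 320) [0.561  0.0673 0.0542]
(313, 100) [0.5931 0.1021 0.0456]
(60, 300) [0.5394 0.0627 0.0007]
(220, 205) [0.5755 0.087  0.0597]
(316, 210) [0.5922 0.0854 0.0672]
t 3.0 pos [ 0.5507 -0.1209  0.2496] yaw 84.76 F [ 0.1  0.1 -0.6] w -0.0001 -> shift [-0.4484 -0.0435  1.147 ] twist 0.025
```

move_arm(increments=[[[-0.2,-0.02,0.25],0.02],[[-0.45,-0.04,0.5],0.02],[[-0.45,-0.04,0.75],0.02],[[-0.45,-0.04,0.98],0.02],[[-0.45,-0.04,0.98],0.02],[[-0.45,-0.04,0.98],0.02]])

```text
time: 3.75
eef_pos: [0.5359, -0.211, 0.055]
eef_rot: [0.001, 0.742, 0.67, 0.001]
force: [0.8, -0.2, -0.2]
width: 0.0003
grip_force: 0.0
```

```bash
python3 - <<'E'
from h import *
go((.534,-.209,.009),84)
f=grab("wrist"); crop(f,"pics/i.png",220,120,420,270,4)
print([np.round(w2px(f,p)) for p in((.534,-.217,.003),(.55,-.275,.003),(.514,-.165,.003))])
E
```

```text
t 3.75 pos [ 0.5359 -0.211   0.055 ] yaw 84.15 F [ 0.8 -0.2 -0.2] w 0.0003 -> shift [ 0.0087 -0.0111  0.23  ] twist 0.005
[array([314., 224.]), array([343., 291.]), array([277., 156.])]
```

View pics/i.png

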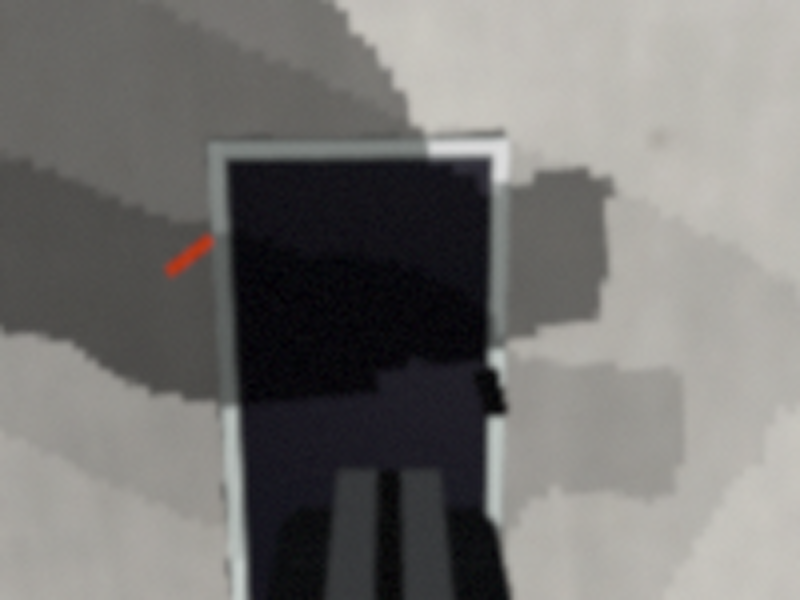

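The plate's near corners are at crop (210,142) and (508,135). Its left edge runs down to (238,590), and the fingers are over it.

```bash
python3 - <<'E'
from h import *
f=grab("wrist"); c=lambda u,v:(220+(u+.5)/4-.5,120+(v+.5)/4-.5)
a,b,l,r=[px2w(f,*c(*q),z=.003) for q in((210,140),(508,134),(236,590),(500,500))]
print(a.round(4),b.round(4),l.round(4),np.linalg.norm(a-b),"yaw",np.degrees(np.arctan2(*(a-l)[1::-1])),np.degrees(np.arctan2(*(b-r)[1::-1])))
d=(a-b)/np.linalg.norm(a-b); n=np.array([-d[1],d[0],0]); n*=np.sign(-n[1]); print("centre",((a+b)/2+n*.054).round(4), "end yaw",np.degrees(np.arctan2(-n[1],-n[0])))
E
```

```text
[ 0.5114 -0.1647  0.003 ] [ 0.5615 -0.1689  0.003 ] [ 0.5037 -0.2497  0.003 ] 0.05027624266707199 yaw 84.86553095053631 84.53841124210497
centre [ 0.5319 -0.2206  0.003 ] end yaw 85.21335354907207
```

move_arm(increments=[[[0,-0.012,0.12],0],[[0,-0.012,0.2],0],[[0,-0.012,0.225],0],[[0,-0.012,0.235],0],[[0,-0.012,0.24],0],[[0,-0.012,0.24],0],[[0,-0.012,0.242],0],[[0,-0.012,0.2445],0],[[0,-0.012,0.247],0],[[0,-0.012,0.2495],0],[[0,-0.012,0.252],0],[[0,-0.012,0.2545],0]])

```text
time: 5.35
eef_pos: [0.5317, -0.2119, 0.0031]
eef_rot: [-0.0, 0.743, 0.669, 0.0]
force: [-3.2, 1.4, 9.7]
width: -0.0003
grip_force: 4.7
```

move_arm(increments=[[[0,0,0],0],[[0,0,0],0]])

```text
time: 5.6
eef_pos: [0.5317, -0.2119, 0.0031]
eef_rot: [-0.0, 0.743, 0.669, 0.0]
force: [-2.0, 0.5, 6.3]
width: -0.0001
grip_force: 3.3
```

```bash
python3 -c "
from h import *
go((.531,-.331,.003))
print(robot.state()['qd'].round(3))"
```

```text
t 5.6 pos [ 0.5317 -0.2119  0.0031] yaw 83.99 F [-2.   0.5  6.3] w -0.0001 -> shift [-5.925e-01  5.900e-02  3.000e-04] twist 0
[ 0.    -0.     0.001  0.    -0.001 -0.001  0.   ]
```

move_arm(increments=[[[-0.01,0.001,0],0],[[-0.03,0.003,0],0],[[-0.06,0.006,0],0],[[-0.09,0.009,0],0],[[-0.12,0.012,0],0],[[-0.15,0.015,0],0],[[-0.18,0.018,0],0],[[-0.2,0.02,0],0],[[-0.2,0.02,0],0]])

```text
time: 6.72
eef_pos: [0.5327, -0.2512, 0.0032]
eef_rot: [0.0, 0.743, 0.669, 0.001]
force: [0.4, 2.8, 5.4]
width: 0.0003
grip_force: 2.8
```

```bash
cat >> h.py <<'E'
def plate():
    f=grab("top"); P=cloud(f); 
    v,u=np.mgrid[0:400,0:640]; g=f["image"].max(2)
    E=np.array(f["extrinsics"]); r=np.stack([(u-f["cx"])/f["fx"],-(v-f["cy"])/f["fy"],-np.ones_like(u,float)],-1)@E[:3,:3].T
    W=E[:3,3]+r*((.003-E[2,3])/r[...,2])[...,None]
    return f,g,W
E
python3 - <<'E'
from h import *
go((.531,-.331,.003))
f,g,W=plate()
crop(f,"pics/j.png",320,190,430,250,7)
E
```

```text
t 6.72 pos [ 0.5327 -0.2512  0.0032] yaw 84.02 F [0.4 2.8 5.4] w 0.0003 -> shift [-3.976e-01  3.330e-02  2.000e-04] twist 0
```

View pics/j.png

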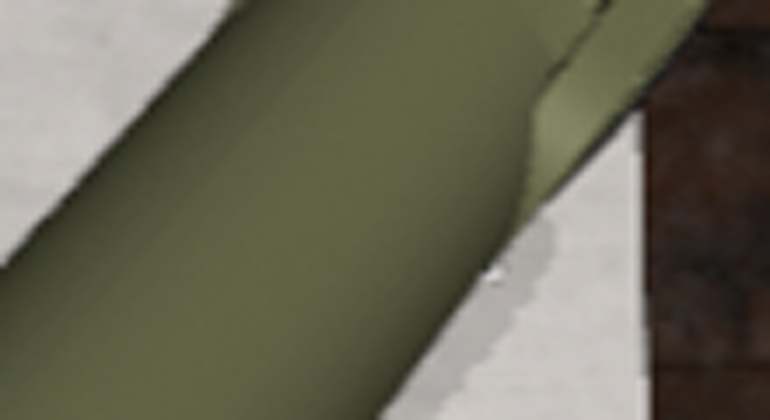

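The arm hides the plate from the top camera; only a frame corner shows, at (492,272). I'll measure with the wrist camera numerically instead.

```bash
cat >> h.py <<'E'
def wplate(c,yaw,save=None):
    """rectify the wrist view of the z=3mm plane about centre c, own axes of plate; print dark-glass extent at +x end"""
    f=grab("wrist"); a=np.radians(yaw); ex=np.array([np.cos(a),np.sin(a),0]); ey=np.array([-ex[1],ex[0],0])
    X=np.arange(-.08,.0801,.0005); 
    M=np.array([[w2px(f,np.array([c[0],c[1],.003])+i*ex+j*ey) for j in X] for i in X[::-1]],np.float32)
    im=cv2.remap(f["image"],M[...,0],M[...,1],cv2.INTER_LINEAR)
    if save: cv2.imwrite(save,cv2.resize(im,None,fx=1.8,fy=1.8))
    return im,X
E
python3 - <<'E'
from h import *
im,X=wplate((.532,-.260),85)
g=im.max(2).astype(int)
for off in (-18,-12,12,18):
    k=np.argmin(abs(X-off/1e3)); print(off,[(round(X[::-1][i]*1e3,1),g[i,k]) for i in range(40,76,2)])
for on in (48,42,35,28,20):
    i=np.argmin(abs(X[::-1]-on/1e3)); print(on,"L",[g[i,j] for j in range(100,122,2)],"R",[g[i,j] for j in range(200,222,2)])
E
```

```text
-18 [(np.float64(60.0), np.int64(184)), (np.float64(59.0), np.int64(185)), (np.float64(58.0), np.int64(184)), (np.float64(57.0), np.int64(183)), (np.float64(56.0), np.int64(179)), (np.float64(55.0), np.int64(131)), (np.float64(54.0), np.int64(178)), (np.float64(53.0), np.int64(178)), (np.float64(52.0), np.int64(57)), (np.float64(51.0), np.int64(9)), (np.float64(50.0), np.int64(11)), (np.float64(49.0), np.int64(10)), (np.float64(48.0), np.int64(12)), (np.float64(47.0), np.int64(9)), (np.float64(46.0), np.int64(11)), (np.float64(45.0), np.int64(11)), (np.float64(44.0), np.int64(14)), (np.float64(43.0), np.int64(35))]
-12 [(np.float64(60.0), np.int64(177)), (np.float64(59.0), np.int64(178)), (np.float64(58.0), np.int64(180)), (np.float64(57.0), np.int64(160)), (np.float64(56.0), np.int64(107)), (np.float64(55.0), np.int64(98)), (np.float64(54.0), np.int64(184)), (np.float64(53.0), np.int64(210)), (np.float64(52.0), np.int64(182)), (np.float64(51.0), np.int64(79)), (np.float64(50.0), np.int64(41)), (np.float64(49.0), np.int64(41)), (np.float64(48.0), np.int64(37)), (np.float64(47.0), np.
[... 2301 characters left out ...]
(79), np.int64(72), np.int64(73), np.int64(72), np.int64(73)]
28 L [np.int64(101), np.int64(98), np.int64(98), np.int64(98), np.int64(95), np.int64(112), np.int64(125), np.int64(115), np.int64(43), np.int64(17), np.int64(16)] R [np.int64(11), np.int64(10), np.int64(16), np.int64(62), np.int64(89), np.int64(93), np.int64(82), np.int64(75), np.int64(74), np.int64(74), np.int64(73)]
20 L [np.int64(99), np.int64(99), np.int64(98), np.int64(99), np.int64(100), np.int64(113), np.int64(98), np.int64(83), np.int64(36), np.int64(11), np.int64(11)] R [np.int64(11), np.int64(7), np.int64(14), np.int64(60), np.int64(91), np.int64(92), np.int64(83), np.int64(74), np.int64(75), np.int64(73), np.int64(74)]
```

move_arm(increments=[[[-0.01,0.001,0],0],[[-0.03,0.003,0],0],[[-0.07,0.007,0],0],[[-0.11,0.011,0],0],[[-0.15,0.015,0],0],[[-0.19,0.019,0],0],[[-0.23,0.023,0],0],[[-0.27,0.027,0],0],[[-0.31,0.031,0],0],[[-0.35,0.035,0],0],[[-0.38,0.039,0],0],[[-0.39,0.04,0],0]])

```text
time: 8.32
eef_pos: [0.5325, -0.3288, 0.0032]
eef_rot: [-0.001, 0.743, 0.669, 0.002]
force: [-0.2, 6.1, 8.7]
width: 0.0002
grip_force: 4.2
```

```bash
python3 - <<'E'
from h import *
go((.531,-.331,.003))
E
```

```text
t 8.32 pos [ 0.5325 -0.3288  0.0032] yaw 84.04 F [-0.2  6.1  8.7] w 0.0002 -> shift [-0.0119 -0.0062  0.0007] twist 0
```

move_arm(increments=[[[0,0,-0.003],0],[[0,0,-0.008],0],[[0,0,-0.02],0],[[0,0,-0.1],0],[[0,0,-0.25],0],[[0,0,-0.25],0]])

```text
time: 9.07
eef_pos: [0.533, -0.3322, 0.056]
eef_rot: [0.003, 0.743, 0.669, 0.001]
force: [-0.9, -0.9, -0.4]
width: -0.0
grip_force: 0.0
```

```bash
cat >> h.py <<'E'
def fitplate(c,yaw,fl=1):
    im,X=wplate(c,yaw); g=im.max(2).astype(float)
    # glass/frame boundary (dark to brighter) sub-mm, by column and row profiles
    def edge(p,xs): # from inside outwards, first rise by >25 over dark
        k=np.argmax(p>p[:6].mean()+25); return xs[k]
    XR=X[::-1]; ends=[]
    for off in np.arange(-.019,.0191,.0045):
        j=np.argmin(abs(X-off)); i0=np.argmin(abs(XR-.044)); p=g[:i0+1,j][::-1]; ends.append(edge(p,XR[:i0+1][::-1]))
    L=[];Rr=[];on=np.arange(.006,.047,.006)
    for o in on:
        i=np.argmin(abs(XR-o)); j0=np.argmin(abs(X+.016)); j1=np.argmin(abs(X-.016))
        L.append(edge(g[i,:j0+1][::-1],X[:j0+1][::-1])); Rr.append(edge(g[i,j1:],X[j1:]))
    mm=lambda a:(np.array(a)*1e3).round(1).tolist()
    print("ends",mm(ends),"\nL",mm(L),"\nR",mm(Rr),"\nexpected glass edges 51.7 / -22.7 / 23")
E
python3 - <<'E'
from h import *
go((.531,-.331,.003))
fitplate((.532,-.338),85)
E
```

```text
t 9.07 pos [ 0.533  -0.3322  0.056 ] yaw 83.98 F [-0.9 -0.9 -0.4] w -0.0 -> shift [ 0.0053 -0.0123  0.2647] twist 0
ends [51.5, 51.0, 50.0, 51.5, 51.5, 51.5, 51.5, 56.5, 52.0] 
L [-21.0, -21.0, -21.0, -21.5, -21.5, -21.5, -22.0] 
R [23.0, 22.5, 23.0, 22.5, 23.0, 23.0, 22.5] 
expected glass edges 51.7 / -22.7 / 23
```

```bash
python3 -c "
from h import *
go((.5285,-.377,.05),85.2)
go((.5285,-.377,-.023),85.2)"
```

```text
t 9.12 pos [ 0.5322 -0.3313  0.0543] yaw 83.99 F [ 0.2  0.4 -0.3] w -0.0001 -> shift [-0.2291  0.0057  0.0219] twist -0.04
t 9.12 pos [ 0.5322 -0.3313  0.0543] yaw 83.99 F [ 0.2  0.4 -0.3] w -0.0001 -> shift [-0.2288  0.0045  0.3869] twist -0.04
```

move_arm(increments=[[[0.1,0,0],-0.02],[[0.1,0,0],-0.04],[[0.1,0,0],-0.04],[[0,0,0],-0.04],[[-0.1,-0.02,0],-0.04],[[-0.222,-0.045,0],-0.04],[[-0.222,-0.045,0],-0.04],[[-0.222,-0.045,0],-0.04]], hand=0)

```text
time: 10.12
eef_pos: [0.5174, -0.3739, 0.0522]
eef_rot: [-0.0, 0.736, 0.676, 0.0]
force: [-0.3, 0.2, 0.9]
width: 0.085
grip_force: 0.0
```

```bash
python3 -c "
from h import *
go((.5285,-.377,-.023),85.2)
im,X=wplate((.532,-.338),85,'pics/k.png')"
```

```text
t 10.12 pos [ 0.5174 -0.3739  0.0522] yaw 85.14 F [-0.3  0.2  0.9] w 0.085 -> shift [-0.0111  0.0566  0.376 ] twist -0.002
```

View pics/k.png

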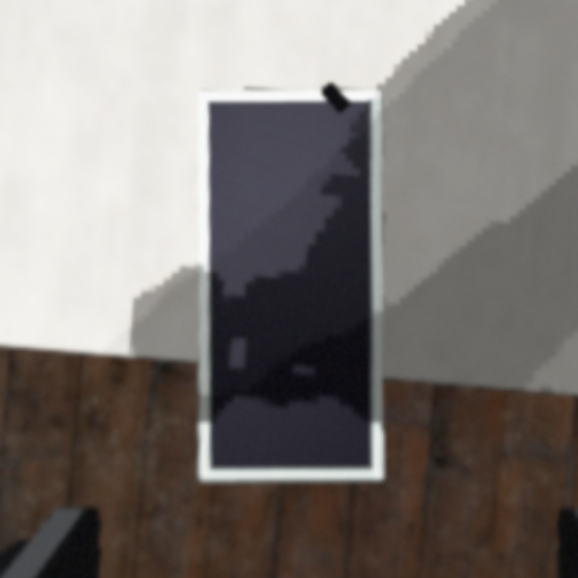

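The rectified view, mirrored, shows the plate at x 198–384, y 90–481 with about 31 mm beyond the edge (the edge crosses it at row ~369). The fingers are open on both sides at the bottom.

move_arm(increments=[[[-0.02,0.052,0.0],-0.035],[[-0.027,0.052,0.0],-0.035],[[-0.027,0.052,0.1],-0.035],[[-0.027,0.052,0.15],-0.035],[[-0.027,0.052,0.2],-0.035],[[-0.027,0.052,0.25],-0.035],[[-0.027,0.052,0.3],-0.035],[[-0.027,0.052,0.34],-0.035],[[-0.027,0.052,0.365],-0.035],[[-0.027,0.052,0.375],-0.035],[[-0.027,0.052,0.375],-0.035],[[-0.027,0.052,0.375],-0.035]])

```text
time: 11.68
eef_pos: [0.5277, -0.3802, -0.0222]
eef_rot: [0.0, 0.73, 0.684, 0.0]
force: [0.9, 0.1, -0.8]
width: 0.0853
grip_force: 0.0
```

```bash
python3 -c "
from h import *
go((.528,-.379,-.023),86.2)"
```

```text
t 11.68 pos [ 0.5277 -0.3802 -0.0222] yaw 86.24 F [ 0.9  0.1 -0.8] w 0.0853 -> shift [0.006  0.0009 0.0039] twist 0.001
```

move_arm(increments=[[[0,0,0],0],[[0,0,0],0],[[0,0,0],0],[[0,0,0],0],[[0,0,0],0],[[0,0,0],0],[[0,0,0],0],[[0,0,0],0]], hand=255, grip_force=40)

```text
time: 12.68
eef_pos: [0.5276, -0.3801, -0.0224]
eef_rot: [0.0, 0.73, 0.684, 0.0]
force: [-1.0, 0.8, 4.0]
width: 0.0498
grip_force: 41.0
```

move_arm(increments=[[[0,0,-0.005],0],[[0,0,-0.015],0],[[0,0,-0.03],0],[[0,0,-0.06],0],[[0,0,-0.1],0],[[0,0,-0.16],0],[[0,0,-0.24],0],[[0,0,-0.32],0],[[0,0,-0.4],0],[[0,0,-0.45],0],[[0,0,-0.45],0],[[0,0,-0.45],0]])

```text
time: 14.18
eef_pos: [0.5272, -0.3796, 0.0669]
eef_rot: [-0.001, 0.73, 0.684, -0.0]
force: [-0.5, -0.7, -0.1]
width: 0.0494
grip_force: 41.4
```

```bash
python3 - <<'E'
from h import *
import pickle
go((.57,-.17,.067),86.2)
f=grab("wrist"); pickle.dump(f,open("w3.pkl","wb")); P=cloud(f)
s,R=axes(); g0=s["eef_pos"]-.019*R[:,2]
ex=R[:,0];ey=R[:,1]
# depth profile along plate
for o in (20,35,50,65,80,90,94,98):
    print(o,[ (P[int(round(v)),int(round(u))]-s["eef_pos"]).round(4).tolist() for y in(-.015,.015) for u,v in[w2px(f,g0-.0055*R[:,2]+ex*o/1e3+ey*y)]])
crop(f,"pics/l.png",200,100,440,280,3.3)
E
```

```text
t 14.18 pos [ 0.5272 -0.3796  0.0669] yaw 86.25 F [-0.5 -0.7 -0.1] w 0.0494 -> shift [ 1.0599e+00  1.4500e-01 -2.0000e-04] twist 0.002
20 [[-0.0135, 0.0215, 0.0259], [0.0163, 0.0195, 0.0258]]
35 [[-0.0125, 0.0362, 0.0257], [0.0173, 0.034, 0.0251]]
50 [[-0.0114, 0.0512, 0.0259], [0.0182, 0.049, 0.0247]]
65 [[-0.0107, 0.0659, 0.0258], [0.019, 0.064, 0.0257]]
80 [[-0.0096, 0.0808, 0.0252], [0.0203, 0.0788, 0.0249]]
90 [[-0.0088, 0.0904, 0.026], [0.0209, 0.0885, 0.0253]]
94 [[-0.0088, 0.0945, 0.0256], [0.021, 0.0927, 0.0249]]
98 [[-0.019, 0.1196, -0.0667], [0.0342, 0.1162, -0.067]]
```

View pics/l.png

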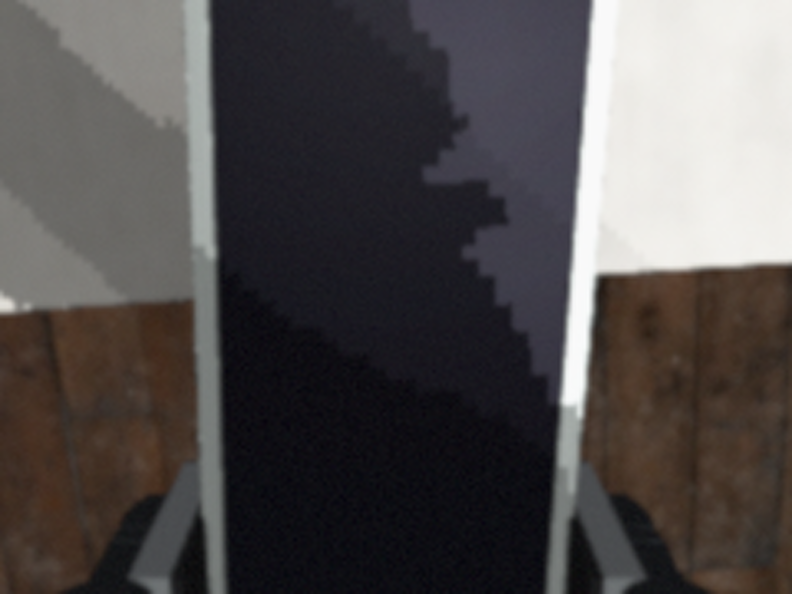

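The plate is held level and square between the pads. Now I'll carry it to the mouth.

move_arm(increments=[[[0.04,0.005,0],0],[[0.14,0.017,0],0],[[0.3,0.035,0],0],[[0.46,0.053,0],0],[[0.62,0.072,0],0],[[0.78,0.09,0],0],[[0.92,0.106,0],0],[[1.0,0.115,0],0],[[1.0,0.115,0],0]])

```text
time: 15.35
eef_pos: [0.564, -0.1798, 0.0673]
eef_rot: [-0.0, 0.729, 0.685, 0.0]
force: [-0.6, 0.3, 1.4]
width: 0.0497
grip_force: 41.4
```

```bash
python3 -c "
from h import *
go((.5802,-.0884,.06),86.1)"
```

```text
t 15.35 pos [ 0.564  -0.1798  0.0673] yaw 86.43 F [-0.6  0.3  1.4] w 0.0497 -> shift [0.4611 0.0525 0.0369] twist 0.011
```

move_arm(increments=[[[0.04,0.005,0],0.005],[[0.14,0.016,0.02],0.01],[[0.26,0.03,0.04],0.01],[[0.38,0.043,0.04],0.01],[[0.46,0.052,0.04],0.01],[[0.46,0.052,0.04],0.01],[[0.46,0.052,0.04],0.01]])

```text
time: 16.23
eef_pos: [0.5798, -0.0924, 0.0595]
eef_rot: [0.0, 0.732, 0.681, -0.0]
force: [-0.1, -0.3, -0.2]
width: 0.0494
grip_force: 41.4
```

```bash
python3 - <<'E'
from h import *
import pickle
f=grab("wrist"); pickle.dump(f,open("w4.pkl","wb")); go((.5802,-.0884,.0236),86.1)
s,R=axes()
# glass edges in plane of plate top
g=f["image"].max(2).astype(int)
for o in (30,45,60,75,90):
    y=np.arange(-.034,.0341,.0005); q=[w2px(f,s["eef_pos"]-.0254*R[:,2]+R[:,0]*o/1e3+R[:,1]*t) for t in y]
    p=cv2.remap(f["image"],np.float32([[a for a in q]])[...,0],np.float32([[a for a in q]])[...,1],1).max(2)[0].astype(int)
    dk=np.where(p<75)[0]; mid=len(y)//2
    l=mid
    while p[l]<85: l-=1
    r=mid
    while p[r]<85: r+=1
    print(o,"glass edges",y[l]*1e3,y[r]*1e3, "mid",(y[l]+y[r])*500)
crop(f,"pics/m.png",240,0,400,120,5)
E
```

```text
t 16.27 pos [ 0.5797 -0.0925  0.0596] yaw 85.83 F [ 0.7 -1.  -1.1] w 0.0497 -> shift [0.0208 0.0008 0.1798] twist -0.009
30 glass edges -21.999999999999993 23.00000000000005 mid 0.5000000000000282
45 glass edges -21.499999999999993 23.50000000000005 mid 1.0000000000000286
60 glass edges -20.99999999999999 23.50000000000005 mid 1.2500000000000289
75 glass edges -20.49999999999999 24.00000000000005 mid 1.7500000000000293
90 glass edges -20.49999999999999 24.50000000000005 mid 2.0000000000000293
```

View pics/m.png

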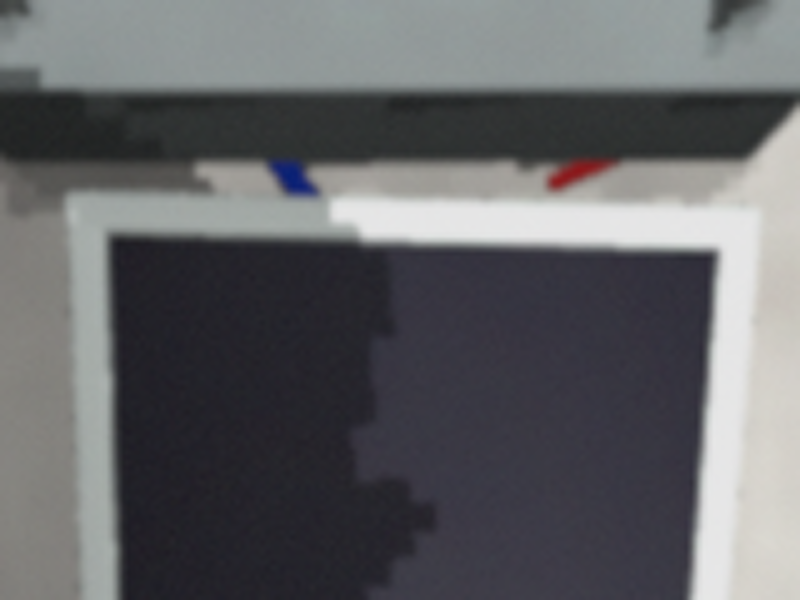

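The plate's leading end is at crop (70,195)–(757,210), tilted about 1.3° clockwise relative to the viewer front at row 92. I'll turn the tool about +1.6° and check the prediction of the flares, which show dark at (5,15) and (725,20).

```bash
python3 - <<'E'
from h import *
import pickle
f=pickle.load(open("w4.pkl","rb"))
c=lambda p:np.round([(w2px(f,p)[0]-240)*5,w2px(f,p)[1]*5])
for p in((.5527,.0318,.054),(.6232,.0279,.054),(.5527,.0318,.045),(.6232,.0279,.045),(.5442,.0288,.045),(.6317,.0238,.045),(.588,.0263,.045)): print(p,c(p))
D=cloud(f)
for q in((100,40),(400,40),(700,40),(100,80),(400,80),(700,80),(400,5)): print(q,D[int(q[1]/5),240+int(q[0]/5)].round(4))
# box side walls / front corners: depth jump along row 17 and 10
for r in (2,6,10,14,17): 
    z=D[r,:,2]; k=np.where(z>.03)[0]; k=k[(k>200)&(k<450)]; print(r,k.min(),k.max(),D[r,k.min()].round(4),D[r,k.max()].round(4), "mid",((D[r,k.min()]+D[r,k.max()])/2).round(4))
E
```

```text
(0.5527, 0.0318, 0.054) [-27. -35.]
(0.6232, 0.0279, 0.054) [774. -52.]
(0.5527, 0.0318, 0.045) [-1.  2.]
(0.6232, 0.0279, 0.045) [749. -13.]
(0.5442, 0.0288, 0.045) [-85.  46.]
(0.6317, 0.0238, 0.045) [839.  29.]
(0.588, 0.0263, 0.045) [377.  38.]
(100, 40) [0.5612 0.0293 0.0408]
(400, 40) [0.5903 0.0273 0.0405]
(700, 40) [0.6193 0.0249 0.0414]
(100, 80) [0.5606 0.0261 0.0401]
(400, 80) [0.5901 0.0242 0.0394]
(700, 80) [0.6195 0.0218 0.0402]
(400, 5) [0.5905 0.0299 0.0415]
2 222 406 [0.5423 0.0342 0.0378] [0.6326 0.0272 0.039 ] mid [0.5875 0.0307 0.0384]
6 223 406 [0.5428 0.0321 0.0388] [0.6329 0.0258 0.038 ] mid [0.5878 0.029  0.0384]
10 223 406 [0.5421 0.031  0.0371] [0.6332 0.0243 0.0371] mid [0.5876 0.0276 0.0371]
14 224 404 [0.5427 0.0288 0.0385] [0.632  0.0224 0.0379] mid [0.5873 0.0256 0.0382]
17 227 402 [0.5441 0.0272 0.0391] [0.6322 0.0223 0.0336] mid [0.5881 0.0247 0.0363]
```

move_arm(increments=[[[0.0,0,0.04],-0.02],[[0.0,0.0,0.09],-0.04],[[0.01,0.0,0.14],-0.052],[[0.015,0.0,0.17],-0.052],[[0.02,0.0,0.18],-0.052],[[0.02,0.0,0.18],-0.052],[[0.02,0.0,0.18],-0.052]])

```text
time: 17.15
eef_pos: [0.5806, -0.0869, 0.0238]
eef_rot: [0.0, 0.722, 0.692, 0.0]
force: [-0.4, -0.2, 0.0]
width: 0.0495
grip_force: 41.4
```

```bash
cat >> h.py <<'E'
def held():
    f=grab("wrist"); s,R=axes(); M=[]
    for o in (30,45,60,75,90):
        y=np.arange(-.034,.0341,.00025); q=np.float32([[w2px(f,s["eef_pos"]-.0254*R[:,2]+R[:,0]*o/1e3+R[:,1]*t) for t in y]])
        p=cv2.remap(f["image"],q[...,0],q[...,1],1).max(2)[0].astype(int); l=r=len(y)//2
        while p[l]<85 and l>0: l-=1
        while p[r]<85 and r<len(y)-1: r+=1
        M.append((o,round(y[l]*1e3,1),round(y[r]*1e3,1),round((y[l]+y[r])*500,2)))
    print("held",M); D=cloud(f)
    zs=[]
    for o in (30,60,88):
        u,v=w2px(f,s["eef_pos"]-.0254*R[:,2]+R[:,0]*o/1e3); zs.append(D[int(round(v)),int(round(u)),2].round(4))
    print("top z",zs); return f,D
E
python3 - <<'E'
from h import *
go((.5802,-.0884,.0236),87.4)
f,D=held(); crop=D
# slot floor/bridge visible?
for p in((.588,.05,.061),(.5877,.03,.042)): 
    u,v=w2px(f,p); print(u,v, D[int(v),int(u)].round(4) if v>=0 else None)
E
```

```text
t 17.15 pos [ 0.5806 -0.0869  0.0238] yaw 87.5 F [-0.4 -0.2  0. ] w 0.0495 -> shift [-0.0076 -0.0016  0.001 ] twist 0.003
held [(30, np.float64(-22.0), np.float64(23.0), np.float64(0.5)), (45, np.float64(-21.2), np.float64(23.3), np.float64(1.0)), (60, np.float64(-21.0), np.float64(23.5), np.float64(1.25)), (75, np.float64(-20.5), np.float64(24.0), np.float64(1.75)), (90, np.float64(-20.2), np.float64(24.3), np.float64(2.0))]
top z [np.float64(0.0488), np.float64(0.0495), np.float64(0.0488)]
321.0701544317177 -127.63807105773918 None
321.64568740462335 -17.124456848514797 None
```

move_arm(increments=[[[0.02,0.0005,0],0],[[0.05,0.001,0],0],[[0.08,0.002,0],0],[[0.11,0.003,0],0],[[0.13,0.003,0],0],[[0.15,0.004,0],0],[[0.16,0.004,0],0],[[0.16,0.004,0],0]])

```text
time: 18.2
eef_pos: [0.5825, -0.0548, 0.0234]
eef_rot: [0.0, 0.722, 0.692, 0.0]
force: [0.1, 1.3, -1.3]
width: 0.0496
grip_force: 41.4
```

```bash
python3 - <<'E'
from h import *
go((.585,-.03,.0238),87.5); held(); print(robot.state()["moment"].round(2))
E
```

```text
t 18.2 pos [ 0.5825 -0.0548  0.0234] yaw 87.52 F [ 0.1  1.3 -1.3] w 0.0496 -> shift [ 0.1242  0.0071 -0.0018] twist 0.001
held [(30, np.float64(-21.7), np.float64(23.0), np.float64(0.63)), (45, np.float64(-21.2), np.float64(23.3), np.float64(1.0)), (60, np.float64(-21.0), np.float64(23.5), np.float64(1.25)), (75, np.float64(-20.5), np.float64(24.0), np.float64(1.75)), (90, np.float64(-20.2), np.float64(24.3), np.float64(2.0))]
top z [np.float64(0.0487), np.float64(0.0493), np.float64(0.0487)]
[-0.01  0.01  0.  ]
```

move_arm(increments=[[[0.01,0.0003,0],0],[[0.022,0.0006,0],0],[[0.034,0.001,0],0],[[0.046,0.001,0],0],[[0.058,0.0015,0],0],[[0.07,0.002,0],0],[[0.08,0.002,0],0],[[0.09,0.002,0],0],[[0.1,0.0025,0],0],[[0.1,0.0025,0],0]])

```text
time: 19.5
eef_pos: [0.5839, -0.0347, 0.0234]
eef_rot: [-0.0, 0.722, 0.692, 0.0]
force: [-0.0, -0.1, -0.8]
width: 0.0495
grip_force: 41.4
```

```bash
python3 - <<'E'
from h import *
go((.586,-.012,.0236),87.5); f,D=held(); print(robot.state()["moment"].round(2))
E
```

```text
t 19.5 pos [ 0.5839 -0.0347  0.0234] yaw 87.52 F [-0.  -0.1 -0.8] w 0.0495 -> shift [ 0.1139  0.0057 -0.0009] twist 0.001
held [(30, np.float64(-21.7), np.float64(23.0), np.float64(0.63)), (45, np.float64(-21.2), np.float64(23.3), np.float64(1.0)), (60, np.float64(-21.0), np.float64(23.5), np.float64(1.25)), (75, np.float64(0.0), np.float64(0.0), np.float64(0.0)), (90, np.float64(0.0), np.float64(0.0), np.float64(0.0))]
top z [np.float64(0.0491), np.float64(0.0477), np.float64(0.0566)]
[ 0.01  0.05 -0.02]
```

move_arm(increments=[[[0.007,0.0002,0],0],[[0.014,0.0004,0],0],[[0.021,0.0005,0],0],[[0.028,0.0007,0],0],[[0.035,0.001,0],0],[[0.042,0.001,0],0],[[0.049,0.0012,0],0],[[0.055,0.0014,0],0],[[0.055,0.0014,0],0]])

```text
time: 20.68
eef_pos: [0.5847, -0.0235, 0.0234]
eef_rot: [-0.0, 0.722, 0.692, 0.0]
force: [-0.0, -2.7, -0.4]
width: 0.0494
grip_force: 41.4
```

```bash
python3 - <<'E'
from h import *
go((.586,-.012,.0236),87.5); print(robot.state()["moment"].round(2))
E
```

```text
t 20.68 pos [ 0.5847 -0.0235  0.0234] yaw 87.53 F [-0.  -2.7 -0.4] w 0.0494 -> shift [ 0.0577  0.0042 -0.0009] twist 0.001
[-0.68  0.02 -0.01]
```

move_arm(increments=[[[0.005,0.0001,0],0],[[0.01,0.0002,0],0],[[0.015,0.0004,0],0],[[0.02,0.0005,0],0],[[0.025,0.0006,0],0],[[0.03,0.0008,0],0],[[0.03,0.0008,0],0]])

```text
time: 21.55
eef_pos: [0.585, -0.0177, 0.0234]
eef_rot: [-0.0, 0.722, 0.692, 0.0]
force: [-0.4, -2.6, -0.6]
width: 0.0492
grip_force: 41.4
```

move_arm(increments=[[[0.003,0.0001,0],0],[[0.006,0.0002,0],0],[[0.009,0.0002,0],0],[[0.012,0.0003,0],0],[[0.012,0.0003,0],0]])

```text
time: 22.18
eef_pos: [0.5852, -0.0157, 0.0234]
eef_rot: [0.0, 0.722, 0.691, -0.0]
force: [-0.8, -3.0, -0.2]
width: 0.0495
grip_force: 41.4
```

move_arm(increments=[[[0.002,0,0],0],[[0.004,0.0001,0],0],[[0.006,0.0002,0],0],[[0.008,0.0002,0],0],[[0.008,0.0002,0],0]])

```text
time: 22.8
eef_pos: [0.5851, -0.0157, 0.0234]
eef_rot: [0.001, 0.723, 0.691, -0.001]
force: [-0.6, -6.8, -0.7]
width: 0.05
grip_force: 41.5
```

move_arm(increments=[[[0.002,0,0],0],[[0.004,0.0001,0],0],[[0.006,0.0002,0],0],[[0.006,0.0002,0],0]])

```text
time: 23.3
eef_pos: [0.585, -0.0156, 0.0234]
eef_rot: [0.001, 0.723, 0.691, -0.001]
force: [-0.8, -9.0, 0.4]
width: 0.0494
grip_force: 41.5
```

The force rises from 3 to 9 N with no further travel, and the leading end is at the bar front, so the plate is home. I'll ease off slightly and release.

move_arm(increments=[[[-0.002,0,0],0],[[-0.004,0,0],0],[[-0.004,0,0],0]])

```text
time: 23.68
eef_pos: [0.585, -0.0157, 0.0234]
eef_rot: [0.001, 0.723, 0.691, -0.001]
force: [-1.0, -7.2, -0.0]
width: 0.0497
grip_force: 41.5
```

move_arm(increments=[[[0,0,0],0],[[0,0,0],0],[[0,0,0],0],[[0,0,0],0],[[0,0,0],0],[[0,0,0],0]], hand=0)

```text
time: 24.42
eef_pos: [0.5853, -0.0135, 0.0234]
eef_rot: [-0.0, 0.722, 0.692, 0.0]
force: [0.2, -0.9, 0.3]
width: 0.0857
grip_force: 0.0
```

```bash
python3 - <<'E'
from h import *
go((.585,-.05,.0236),87.5)
f=grab("wrist"); s,R=axes(); D=cloud(f)
g=f["image"].max(2).astype(int); z0=.048
t=np.radians(86.0); ex=np.array([np.cos(t),np.sin(t)]); ey=np.array([ex[1],-ex[0]]); m=np.array([.5878,.0263])
for o in (-45,-35,-25,-15,-5):  # along own x from mouth, glass edges in slot frame (y to +x world)
    y=np.arange(-.036,.0361,.00025); q=np.float32([[w2px(f,[*(m+ex*o/1e3+ey*t),z0]) for t in y]])
    p=cv2.remap(f["image"],q[...,0],q[...,1],1).max(2)[0].astype(int); l=r=len(y)//2
    while p[l]<85 and l>0: l-=1
    while p[r]<85 and r<len(y)-1: r+=1
    u,v=w2px(f,[*(m+ex*o/1e3),z0])
    print(o,y[l]*1e3,y[r]*1e3,(y[l]+y[r])*500, D[int(round(v)),int(round(u)),2].round(4))
E
```

```text
t 24.43 pos [ 0.5853 -0.0135  0.0234] yaw 87.5 F [ 0.2 -0.9  0.3] w 0.0857 -> shift [-0.1822  0.0063 -0.0009] twist 0.0
-45 -23.249999999999986 23.500000000000057 0.1250000000000348 0.0489
-35 -22.999999999999986 23.500000000000057 0.2500000000000349 0.0485
-25 -22.999999999999986 23.500000000000057 0.2500000000000349 0.0476
-15 -22.999999999999986 23.000000000000057 3.469446951953614e-14 0.0489
-5 -22.749999999999986 22.500000000000053 -0.12499999999996542 0.0482
```

move_arm(increments=[[[-0.03,0,0],0],[[-0.1,0,0],0],[[-0.2,0,0],0],[[-0.32,0,0],0],[[-0.44,0,-0.05],0],[[-0.44,0,-0.2],0],[[-0.3,0,-0.45],0],[[-0.1,0,-0.7],0],[[0,0,-0.9],0],[[0.2,0,-1.0],0],[[0.3,0,-1.0],0],[[0.3,0,-1.0],0]])

```text
time: 25.98
eef_pos: [0.5872, 0.0469, 0.2219]
eef_rot: [-0.001, 0.722, 0.692, -0.001]
force: [0.1, -0.7, -0.3]
width: 0.0853
grip_force: 0.0
```

```bash
python3 - <<'E'
from h import *
go((.585,-.05,.22),87.5)
f=grab("wrist"); t=np.radians(86.0); ex=np.array([np.cos(t),np.sin(t)]); ey=np.array([ex[1],-ex[0]]); m=np.array([.5878,.0263])
# profile along the slot, 18 mm off the middle line, plate-top height
for off in (-.016,.016,.02):
    o=np.arange(-.066,.072,.0015); q=np.float32([[w2px(f,[*(m+ex*a+ey*off),.048]) for a in o]])
    p=cv2.remap(f["image"],q[...,0],q[...,1],1)[0].max(1)
    print(off,[(round(float(a)*1e3),int(b)) for a,b in zip(o,p)])
E
```

```text
t 25.98 pos [0.5872 0.0469 0.2219] yaw 87.63 F [ 0.1 -0.7 -0.3] w 0.0853 -> shift [-0.4846  0.0089  0.0097] twist 0.004
-0.016 [(-66, 163), (-64, 150), (-63, 155), (-62, 174), (-60, 183), (-58, 185), (-57, 185), (-55, 184), (-54, 185), (-52, 182), (-51, 138), (-49, 71), (-48, 38), (-46, 35), (-45, 35), (-43, 35), (-42, 35), (-40, 35), (-39, 35), (-37, 33), (-36, 32), (-34, 33), (-33, 34), (-31, 34), (-30, 32), (-28, 34), (-27, 32), (-25, 32), (-24, 31), (-22, 32), (-21, 35), (-19, 35), (-18, 36), (-16, 35), (-15, 36), (-13, 35), (-12, 35), (-10, 36), (-9, 34), (-7, 37), (-6, 34), (-4, 34), (-3, 35), (-1, 34), (0, 34), (2, 36), (3, 36), (5, 38), (6, 53), (8, 112), (9, 174), (11, 193), (12, 195), (14, 195), (15, 192), (17, 190), (18, 187), (20, 157), (21, 87), (23, 29), (24, 24), (26, 35), (27, 37), (29, 37), (30, 37), (32, 36), (33, 36), (35, 38), (36, 38), (38, 44), (39, 48), (41, 49), (42, 50), (44, 50), (45, 51), (47, 56), (48, 57), (50, 63), (51, 94), (53, 112), (54, 83), (56, 65), (57, 63), (59, 64), (60, 74), (62, 126), (63, 178), (65, 192), (66, 193), (68, 192), (69, 194), (71,
[... 1275 characters left out ...]
30, 46), (-28, 45), (-27, 45), (-25, 45), (-24, 45), (-22, 46), (-21, 46), (-19, 46), (-18, 46), (-16, 45), (-15, 46), (-13, 46), (-12, 42), (-10, 40), (-9, 40), (-7, 40), (-6, 41), (-4, 41), (-3, 42), (-1, 41), (0, 41), (2, 41), (3, 42), (5, 42), (6, 60), (8, 122), (9, 183), (11, 199), (12, 200), (14, 199), (15, 198), (17, 197), (18, 192), (20, 160), (21, 84), (23, 31), (24, 31), (26, 45), (27, 50), (29, 48), (30, 40), (32, 39), (33, 48), (35, 53), (36, 54), (38, 55), (39, 55), (41, 54), (42, 53), (44, 51), (45, 48), (47, 50), (48, 52), (50, 54), (51, 70), (53, 89), (54, 74), (56, 62), (57, 62), (59, 63), (60, 69), (62, 111), (63, 161), (65, 176), (66, 177), (68, 178), (69, 181), (71, 183)]
```

```bash
python3 -c "
from rig import robot
print(robot.close_job())"
```

```text
the job is handed in; nothing more can be done
None
```

The filter plate is in the viewer's slot, pushed home against the stop and let go, and the job is handed in; no verdict came back. The wrist view put it within about 0.3 mm of the slot's middle line with no visible gap at the stop, and the last push read about 9 N.

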